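# Free the cap of a cue extension with an unknown thread hand

### The arm

A 7-joint arm with a two-finger parallel gripper is mounted at the origin on the work surface. World frame = base frame: x ahead of the robot, y to its left, z up, the work surface at z = 0. Lengths are in m, angles in rad, forces in N, time in s.
With the tool pointing down it reaches from about 0.35 to 0.9 m from the base axis. Payload 8.1 kg.
Tool frame: the origin (TCP) lies at the very end of the fingers, on their centre line; the grasp point (between the pads) lies arm.grip_point_offset behind it (arm.grip_point_offset is the distance from the TCP to the grasp point, in m); z points along the fingers, y is the line along which they close (so a half turn about z gives the same grasp; the last joint's range is limited). The gripper opens to 92 mm and grips with 3 to 60 N. Pads are 19 mm wide; open, the fingers measure 130 mm over their backs; the gripper's body (75 mm by 190 mm) begins 47 mm behind the grasp point.
Start: joints at [-1.357, 0.434, 0.025, 1.573, -0.012, 1.134, -0.075], TCP at [0.195, 0.594, 0.227] pointing down, gripper open.
Joint ranges: [-2.62, 2.62], [-0.44, 2.09], [-1.27, 1.32], [0.08, 2.57], [-1.32, 4.46], [0.12, 2], [-2.74, 2.74]. Speed limits (rad/s): [2.22, 2.22, 3.01, 3.01, 3.14, 3.14, 3.14].

### API

Orientations are given as a rotation vector (axis times angle).
In Python, from cell import arm gives the robot as it stands. The module is installed in compiled form; this text tells all that it offers.
- The arm moves only by the shell command python3 -m creep 'ROWS' [OPENING] [FORCE]. ROWS is JSON, a list of rows, each a list of 6 numbers: the shift along the tool's x, y, z scaled (see below), then the turn, a rotation vector about the tool's x, y, z scaled (see below). A call has 1 to 20 rows; each row shifts and turns the commanded pose from where the row before left it, along the tool's axes as they then stand; what a row does not reach is not made up. The controller multiplies each number of a shift by 0.4 m and each number of a turn by 120 degrees. A row lasts 1/12 s, in which the tool goes at most 41.7 mm and 7.16 degrees, less where a joint would pass 70% of its speed; a pose out of reach is approached as far as the arm can. A call with a number of a shift or a turn outside -1 to 1 is refused whole. A call with a gripper value outside its range is refused whole. OPENING is the closure, from -1 (fully open) to 1 (shut), set as the call begins (- or left out, the last holds). The fingers move at their own pace and stop on an object; FORCE is the grip in N (left out, the last holds). Time passes only in rows, so rows that do not move let the fingers close. It gives the time, the measured TCP pose, the force, the opening and the grip force at its end, in the units of the state.
- arm.observe(): the state, without advancing time (a new reading comes with each control period).
- arm.get_image(name): name is "side" or "top"; returns a dict with "frame" (420x560x3 uint8, red, green, blue), "intrinsics" (3x3 intrinsics, pixels), "rvec" (rotation vector, rad) and "tvec" (3), from world to camera coordinates, as OpenCV has them. Camera axes: x right, y down, z forward; pixel columns grow to the right and rows downward; lengths in m; the calibration is good to about 2 mm. A picture is of the moment at which its call begins. There is no depth.
- arm.sign_off(): hands the job in; it is judged then, once.
The state is a dict: "clock": time; "joints": joint angles; "dq": joint speeds; "joint_efforts": joint torques, N m; "position": TCP position; "ee_rot": TCP orientation; "force": force on the tool from outside, world axes, zero at the start; "ft_torque": the same for the moment, N m; "width": opening from 0.0 (shut) to 1.0 (fully open); "gripper_force": force on a finger pad.
Only numpy, scipy, OpenCV 4.12 (cv2) and the standard library are available. Lean on these libraries where they do the work, as an engineer would, in place of code of your own. Each camera call takes 0.05 s, during which the arm holds its last target. There are 200 camera calls.

### The job

Two capped cue extensions stand on the bench; unscrew the cap of the one on the robot's left, whose thread may be right- or left-handed, so try it gently both ways without forcing it to find which way it loosens. Lift the cap off and finish while still holding it in the gripper, mouth down and still, about 8 cm above where it sat. Leave the other cap on, and do not disturb the other things on the bench.

Things in the scene. Friction and masses are not known exactly. Their poses are not given: they have to be found in the camera images.
- ext_a: cue butt extension standing upright, immovable: wooden handle 33 mm across on a dark round foot 90 mm across, 14 mm high; steel collar 39 mm across, flat top 145 mm above the bench. From the collar rises a threaded stud 22 mm high, hidden in the cap. Origin: centre of the foot's underside, z up
- ext_b: a second extension, outwardly identical to ext_a, same origin. The two change places from run to run: the one to open is whichever has y > 0 (the robot's left); the other has y < 0. One has a right-hand, the other a left-hand thread, and nothing outside shows which
- cap_a: loose black ribbed screw cap on ext_a: straight round side 40 mm across, 38 mm high, about 60 g; origin at the centre of its open underside (on the collar, 145 mm up), z up. Turned its loosening way (right-hand thread: counter-clockwise from above) it turns easily without having to rise, comes free after about 1 rad, then lifts straight off
- cap_b: same cap on ext_b. Turned past 2.1 rad a freed cap meets a stop. Turned the wrong way it stops dead within 0.1 rad: the wrist moment climbs past 0.3 N m (under 0.2 when it turns freely) or the grip slips. Not yet unscrewed, it rises 1 to 2 mm when pulled and then holds. A grip of about 25 N and pulls up to 10 N are gentle enough
- chalk_1: loose cube of cue chalk, 23 mm wide, 22 mm high; origin at the centre of its underside, to be left alone
- chalk_2: another such chalk cube; origin at the centre of its underside, to be left alone
- polish: loose standing bottle of polish, 60 mm across, 150 mm high; origin at the centre of its underside, to be left alone
- mug: loose white mug, 80 mm across, 95 mm high; origin at the centre of its underside, to be left alone
- dart_case: loose grey dart case, 75 x 170 x 32 mm; origin at the centre of its underside, to be left alone
- brush: loose table brush lying on the bench; to be left alone
Mind the look-alikes: they are no part of the job. What is shaped like the cap_a but blue, purple or red is not meant.

How it is judged:
By the outcome, as a careful person would: the job done as asked, in the order asked, and still so for the second after the job is handed in, while the arm keeps its last pose, push and grip.
It also fails if it takes over 48 s, if anything falls off the work surface, if the arm or the gripper's body presses on something with over 40 N, if the wrist force passes 120 N, or if a joint passes its speed limit or range.

## Working session

There is one attempt and no reset: what is moved stays moved. The work goes in short steps, Python scripts to look and compute and a shell command to move; the robot and the scene stay as the last step left them, time stands still between calls to the robot, and variables do not carry over. Pictures are saved under pics/ and viewed, at most 10 in all, crops included, and the job is handed in when it is done.

```bash
mkdir -p pics; python3 - <<'E'
from cell import arm
import cv2
for n in("side","top"):
    d=arm.get_image(n);cv2.imwrite(f"pics/{n}0.png",d["frame"][:,:,::-1])
    print(n,d["intrinsics"],d["rvec"],d["tvec"])
print(arm.observe(),arm.grip_point_offset)
E
```

```text
side [[505.0932768    0.         277.1058231 ]
 [  0.         505.0932768  201.82712621]
 [  0.           0.           1.        ]] [ 2.20514905 -0.67613011  0.30742719] [-0.47137365  0.29527266  1.01714973]
top [[435.10012364   0.         284.43256421]
 [  0.         435.10012364 216.33807514]
 [  0.           0.           1.        ]] [ 2.16127643 -2.1823516   0.1177952 ] [0.01420529 0.57876561 1.25108981]
{'clock': 0.1, 'joints': array([-1.35659283,  0.43513727,  0.024981  ,  1.57400316, -0.01159219,
        1.13400061, -0.07509132]), 'dq': array([-0.00090739, -0.00110917,  0.00018168, -0.00163204,  0.00025405,
       -0.00018678, -0.00063841]), 'joint_efforts': array([ 2.68049815e-03, -6.69127250e+01,  9.87999961e-01, -3.15145290e+01,
       -6.03380590e-02,  3.73479095e-02,  2.57813969e-05]), 'position': array([0.19462106, 0.5934439 , 0.22603465]), 'ee_rot': array([-4.95641356e-01, -3.10216203e+00,  2.20057998e-03]), 'force': array([ 0.28180787, -0.07203889, -0.12548835]), 'ft_torque': array([ 0.03561685, -0.02449226, -0.051699  ]), 'gripper_force': 0.0, 'width': 0.998057338643177} 0.0188
```

View pics/top0.png

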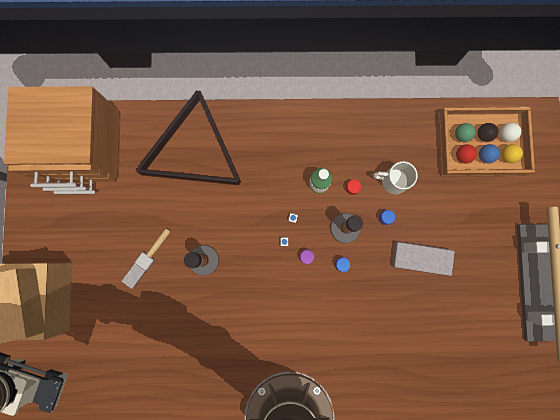

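View pics/side0.png

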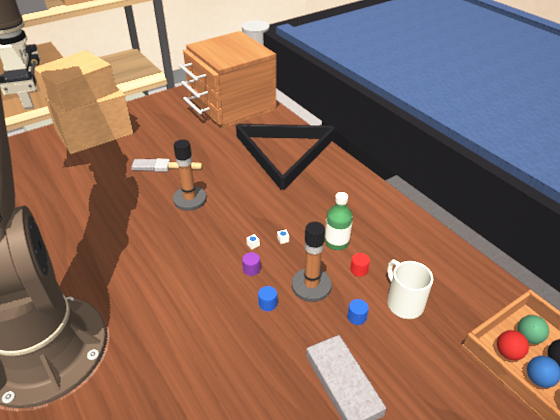

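The top view shows two black caps: (193,260) on the left (y>0) and (354,223) on the right (y<0). Look-alikes are red (353,186), blue (388,217) and (343,264), and purple (307,257), all lying on the bench. By the description I choose the left black cap, top (193,260) and side (182,150). A wooden box at top (35,300) stands near the start pose, so I'll measure that too.

```bash
cat > h.py <<'E'
from cell import arm
import cv2, numpy as np
def cam(n):
    d=arm.get_image(n);R=cv2.Rodrigues(np.array(d["rvec"]))[0];t=np.array(d["tvec"]);return d["frame"],np.array(d["intrinsics"]),R,t
def ray(c,u,v):
    _,K,R,t=c;return -R.T@t,R.T@np.linalg.inv(K)@[u,v,1]
def onz(c,u,v,z):
    o,d=ray(c,u,v);return o+d*(z-o[2])/d[2]
def proj(c,p):
    _,K,R,t=c;q=K@(R@np.array(p)+t);return q[:2]/q[2]
def tri(a,b):
    (o,d),(p,e)=a,b;s=np.linalg.lstsq(np.c_[d,-e],p-o,rcond=None)[0];x,y=o+d*s[0],p+e*s[1];return (x+y)/2,np.linalg.norm(x-y)
E
python3 - <<'E'
from h import *
T=cam("top");S=cam("side")
np.set_printoptions(precision=4,suppress=True)
def blob(c,x0,y0,x1,y1,th=38):
    m=(c[0].max(2)<th).astype(np.uint8);k=np.zeros_like(m);k[y0:y1,x0:x1]=m[y0:y1,x0:x1]
    n,l,s,ce=cv2.connectedComponentsWithStats(k);i=1+s[1:,4].argmax();print(s[i],ce[i]);return ce[i],(l==i)
ct,mt=blob(T,178,245,206,275);cs,ms=blob(S,168,135,198,170)
print("centroid tri (expect z~.165-.183)",tri(ray(T,*ct),ray(S,*cs)))
print("top on .18",onz(T,*ct,.18),"side cen on .164",onz(S,*cs,.164))
# foot: top px grey disc on z=.014
print("foot",onz(T,204,260,.014),onz(S,190,198,.014))
for p in [(.4,.3,.183)]:print(proj(T,p))
# box top corners: same corners in both views
for a,b in [((50,263),(36,70)),((51,340),(60,103)),]:print("box",tri(ray(T,*a),ray(S,*b)))
s=arm.observe();print("tcp px",proj(T,s["position"]),proj(S,s["position"]))
a=cv2.resize(T[0][235:350,0:230],None,fx=3.4,fy=3.4,interpolation=2)
b=cv2.resize(S[0][20:220,0:230],None,fx=3,fy=3)[:,:,:]
cv2.imwrite("pics/crop1.png",cv2.resize(np.vstack([cv2.resize(a,(690,345)),cv2.resize(b,(690,600))]),(580,600))[:,:,::-1])
E
```

```text
[199 255   2   9  10] [199.5 259.2]
[179 145  12  15  37] [187.     152.8378]
centroid tri (expect z~.165-.183) (array([0.4559, 0.2316, 0.1624]), np.float64(0.0020029544713028595))
top on .18 [0.4549 0.2287 0.18  ] side cen on .164 [0.4559 0.229  0.164 ]
foot [0.4534 0.2467 0.014 ] [0.4497 0.2379 0.014 ]
[171.0339 281.1423]
box (array([0.3385, 0.5747, 0.2899]), np.float64(0.22435050978648535))
box (array([0.2589, 0.5927, 0.1933]), np.float64(0.0005870004766795812))
tcp px [ 42.2161 369.8548] [31.4091 98.7204]
```

View pics/crop1.png

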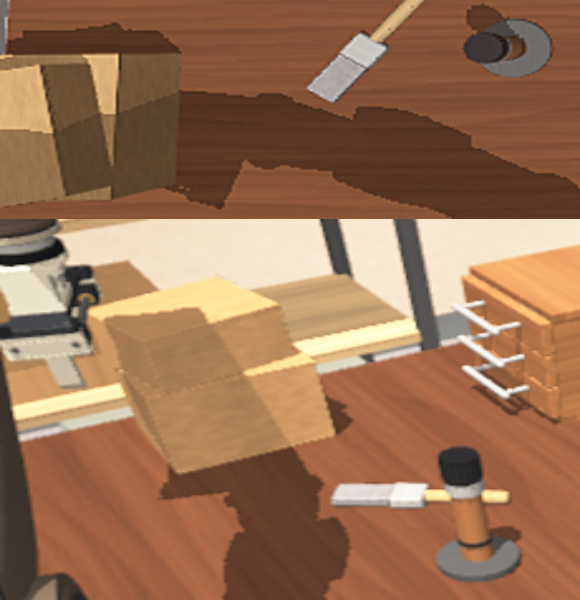

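The crop confirms it: a black ribbed cap on its steel collar, on the left post, top view about (193,260). The boxes beside the gripper are to be avoided, and the brush lies beyond the post. My dark threshold was too tight, so I'll refine it.

```bash
python3 - <<'E'
from h import *
T=cam("top");S=cam("side")
np.set_printoptions(precision=4,suppress=True)
def blob(c,x0,y0,x1,y1,th):
    m=(c[0].max(2)<th).astype(np.uint8);k=np.zeros_like(m);k[y0:y1,x0:x1]=m[y0:y1,x0:x1]
    n,l,s,ce=cv2.connectedComponentsWithStats(k);i=1+s[1:,4].argmax();print(th,s[i],ce[i]);return ce[i]
for th in(50,60,70):
    ct=blob(T,180,248,201,272,th);cs=blob(S,168,135,198,170,th)
    print(tri(ray(T,*ct),ray(S,*cs)),onz(T,*ct,.175),onz(S,*cs,.165))
print(T[0][260,180:222].max(1));print(T[0][248:274,191].max(1));print(S[0][153,168:198].max(1));print(S[0][134:175,182].max(1))
for c,u,v in((T,70,262),(T,70,335),(S,132,142)):print("box base",onz(c,u,v,0),onz(c,u,v,.15))
for z in(.164,.183):print(proj(T,(.455,.239,z)),proj(S,(.455,.239,z)))
s=arm.observe();print(cv2.Rodrigues(s["ee_rot"])[0])
E
```

```text
50 [195 253   6  14  30] [198.3667 259.5333]
50 [174 144  17  16 185] [182.427  152.4703]
(array([0.4509, 0.2364, 0.1629]), np.float64(0.007083361433179899)) [0.4541 0.2326 0.175 ] [0.4468 0.2353 0.165 ]
60 [191 252  10  16  41] [197.6829 258.4878]
60 [174 140  17  20 277] [182.1119 149.6715]
(array([0.4527, 0.2372, 0.1702]), np.float64(0.009178885125495624)) [0.4568 0.2344 0.175 ] [0.4514 0.2466 0.165 ]
70 [184 252  17  16 225] [192.44   259.5733]
70 [174 140  17  20 283] [182.0883 149.5124]
(array([0.4537, 0.2507, 0.1622]), np.float64(0.0012424846220471762)) [0.4542 0.2478 0.175 ] [0.4517 0.2472 0.165 ]
[132 132 134 109  53  59  61  62  62  63  62  63  62  62  65  64  64  65
  69  49  39  45 112 104 102 104 105  48 107 113 112 114 114 113 114 112
 114 118  84 112 134 130]
[ 89  91  93  74  54  61  62  61  62  63  62  63  63  63  63  62  62  62
  61  65  93 111 113 136 135 137]
[178 177 175 169 168 171 141  42  41  43  45  42  45  49  40  46  41  40
  43  36  36  35  33 108 162 155 158 160 156 153]
[157 156 154 153 157 110  56  52  52  52  52  52  52  52  40  41  41  41
  42  40  38  40  43  45  44  37 114 198 214 209 206 207 179 157 152 183
 194 194 192 190 189]
box base [0.4515 0.6469 0.    ] [0.4511 0.5744 0.15  ]
box base [0.2393 0.6384 0.    ] [0.2633 0.5669 0.15  ]
box base [0.4276 0.5955 0.    ] [0.3672 0.3707 0.15  ]
[196.7045 259.2278] [184.8386 151.0016]
[195.258  259.1981] [183.9069 144.6457]
[[-0.9502  0.3116 -0.0001]
 [ 0.3116  0.9502 -0.0005]
 [-0.     -0.0005 -1.    ]]
```

```bash
python3 -m creep '[[-0.027,-0.083,0,0,0,0],[-0.027,-0.083,0,0,0,0],[-0.027,-0.083,0,0,0,0],[-0.027,-0.083,0,0,0,0],[-0.027,-0.083,0,0,0,0],[-0.027,-0.083,0,0,0,0],[-0.08,-0.013,0,0,0,0],[-0.08,-0.013,0,0,0,0],[-0.08,-0.013,0,0,0,0],[-0.08,-0.013,0,0,0,0],[0,0,0,0,0,0]]' -1 25
python3 - <<'E'
from h import *
s=arm.observe();R=cv2.Rodrigues(s["ee_rot"])[0];print(s["joints"],s["position"],R,R.T@(np.array([.453,.248,.149])-s["position"])/.4)
E
```

```text
clock: 1.22
position: [0.3147, 0.3213, 0.2271]
ee_rot: [0.507, 3.098, 0.0]
force: [0.4, -0.1, 0.2]
width: 0.998
gripper_force: 0.0
[-1.05567581  0.14322153  0.15789318  1.98848414 -0.02365735  1.01037445
  0.35977572] [0.31469466 0.32131288 0.22713845] [[-9.47903809e-01  3.18544801e-01  2.75285410e-03]
 [ 3.18544926e-01  9.47907678e-01 -4.04298991e-04]
 [-2.73823888e-03  4.93671153e-04 -9.99996129e-01]] [-0.38559911 -0.06368993  0.19637131]
```

Next I go over the cap while staying high, then look.

```bash
python3 -m creep '[[-0.077,-0.013,0,0,0,0],[-0.077,-0.013,0,0,0,0],[-0.077,-0.013,0,0,0,0],[-0.077,-0.013,0,0,0,0],[-0.077,-0.013,0,0,0,0],[0,0,0,0,0,0],[0,0,0,0,0,0]]'
python3 - <<'E'
from h import *
s=arm.observe();R=cv2.Rodrigues(s["ee_rot"])[0];print(s["joints"],s["position"],R.T@(np.array([.453,.248,.149])-s["position"])/.4)
T=cam("top");S=cam("side")
a=cv2.resize(T[0][180:330,90:290],(400,300));b=cv2.resize(S[0][60:210,90:290],(400,300))
cv2.imwrite("pics/over.png",np.hstack([a,b])[:,:,::-1])
E
```

```text
clock: 1.8
position: [0.4488, 0.2509, 0.2266]
ee_rot: [0.501, 3.101, -0.001]
force: [0.1, 0.7, 0.1]
width: 0.997
gripper_force: 0.0
[-0.82545568  0.2533136   0.26286132  1.8565258  -0.07486049  1.04143633
  0.71750559] [0.44875596 0.25093191 0.22657135] [-0.01230665 -0.00352801  0.19393456]
```

View pics/over.png

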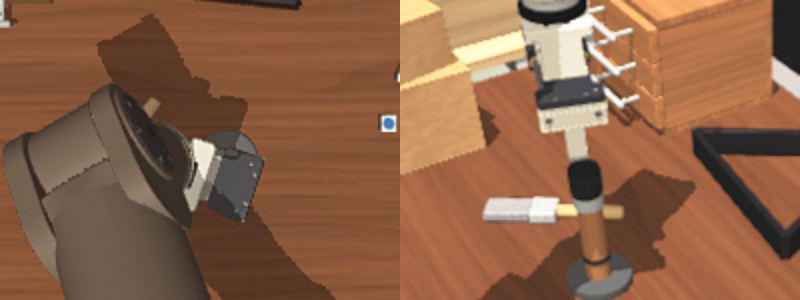

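The side part of the view shows the fingers straddling directly above the cap (crop (585,165)), and the brush is clear. Next I descend and close.

```bash
python3 -m creep '[[-0.012,-0.004,0.02,0,0,0],[0,0,0.035,0,0,0],[0,0,0.035,0,0,0],[0,0,0.035,0,0,0],[0,0,0.035,0,0,0],[0,0,0.033,0,0,0],[0,0,0,0,0,0],[0,0,0,0,0,0]]'
python3 -m creep '[[0,0,0,0,0,0],[0,0,0,0,0,0],[0,0,0,0,0,0],[0,0,0,0,0,0],[0,0,0,0,0,0],[0,0,0,0,0,0],[0,0,0,0,0,0],[0,0,0,0,0,0]]' 1 25
python3 - <<'E'
from h import *
s=arm.observe();print(s)
E
```

```text
clock: 2.57
position: [0.4507, 0.2492, 0.149]
ee_rot: [-0.494, -3.101, 0.002]
force: [-0.2, 0.3, -0.2]
width: 1.0
gripper_force: 0.0
clock: 3.23
position: [0.4517, 0.2491, 0.1496]
ee_rot: [0.496, 3.102, 0.0]
force: [0.5, 0.1, -0.2]
width: 0.471
gripper_force: 0.0
{'clock': 3.2333, 'joints': array([-0.79975378,  0.3434483 ,  0.24799527,  1.94921734, -0.10914026,
        0.8615122 ,  0.75946426]), 'dq': array([-0.00025729,  0.00144695,  0.00096497,  0.00139634, -0.00081911,
       -0.00091317,  0.0008859 ]), 'joint_efforts': array([-6.26610956e-03, -5.30671048e+01,  3.16069119e+00, -2.61706173e+01,
       -1.28113540e-02,  8.49788007e-02, -2.75660987e-04]), 'position': array([0.45169878, 0.24905787, 0.14958321]), 'ee_rot': array([4.95639618e-01, 3.10217269e+00, 1.01515431e-04]), 'force': array([ 0.482909  ,  0.10631042, -0.20339743]), 'ft_torque': array([-0.06753352,  0.01564969, -0.00634838]), 'gripper_force': 0.0, 'width': 0.47082112774028423}
```

```bash
python3 -m creep '[[0,0,0,0,0,0],[0,0,0,0,0,0],[0,0,0,0,0,0],[0,0,0,0,0,0]]'
python3 - <<'E'
from h import *
s=arm.observe();print(s["force"],s["ft_torque"],s["gripper_force"],s["width"],s["joints"][6])
E
```

```text
clock: 3.57
position: [0.4517, 0.2492, 0.1496]
ee_rot: [0.496, 3.102, 0.0]
force: [-0.0, 0.4, 0.8]
width: 0.427
gripper_force: 25.0
[-0.00469615  0.43302335  0.83865535] [ 0.05133913  0.00617322 -0.04870729] 25.00004678964615 0.42673454490127577 0.7594556017606988
```

Gripped at 39 mm and 25 N. First I try counter-clockwise from above (tool -z), 6°.

```bash
python3 -m creep '[[0,0,0,0,0,-0.0125],[0,0,0,0,0,-0.0125],[0,0,0,0,0,-0.0125],[0,0,0,0,0,-0.0125],[0,0,0,0,0,0]]'
python3 - <<'E'
from h import *
s=arm.observe();print(s["force"],s["ft_torque"],s["gripper_force"],s["width"],s["joints"][6])
E
```

```text
clock: 3.98
position: [0.4516, 0.2491, 0.1496]
ee_rot: [-0.329, -3.124, -0.001]
force: [-1.0, 1.9, 2.1]
width: 0.427
gripper_force: 25.0
[-1.03598864  1.85058287  2.10594171] [ 0.22875554  0.22554517 -0.27625256] 24.999694526195526 0.42674065449281123 0.8549669811967352
```

The moment has climbed to 0.28 N m at 0.1 rad, which suggests a stop. I go back and try the other way.

```bash
python3 -m creep '[[0,0,0,0,0,0.0125],[0,0,0,0,0,0.0125],[0,0,0,0,0,0.0125],[0,0,0,0,0,0.0125],[0,0,0,0,0,0]]'
python3 - <<'E'
from h import *
s=arm.observe();print(s["force"],s["ft_torque"],s["gripper_force"],s["width"],s["joints"][6],s["position"])
E
python3 -m creep '[[0,0,0,0,0,0.0125],[0,0,0,0,0,0.0125],[0,0,0,0,0,0.0125],[0,0,0,0,0,0.0125],[0,0,0,0,0,0]]'
python3 - <<'E'
from h import *
s=arm.observe();print(s["force"],s["ft_torque"],s["gripper_force"],s["width"],s["joints"][6],s["position"])
E
```

```text
clock: 4.4
position: [0.4518, 0.249, 0.1495]
ee_rot: [0.5, 3.101, -0.0]
force: [0.4, 1.1, 1.8]
width: 0.427
gripper_force: 25.0
[0.37032729 1.11619761 1.80309794] [0.112372   0.03217818 0.00097614] 25.00051259994507 0.4273895337522542 0.757116597606541 [0.45176241 0.24903468 0.14954801]
clock: 4.82
position: [0.4517, 0.2489, 0.1496]
ee_rot: [0.661, 3.071, -0.0]
force: [0.5, -1.2, 1.5]
width: 0.426
gripper_force: 25.0
[ 0.51940205 -1.15439083  1.46367991] [-0.04940904 -0.0358457  -0.03766683] 25.00059485435486 0.42629647810081606 0.6639757467715524 [0.4517202  0.24890769 0.14956273]
```

Clockwise it turns with almost no moment, so I continue a little to confirm a left-hand thread.

```bash
python3 -m creep '[[0,0,0,0,0,0.0125],[0,0,0,0,0,0.0125],[0,0,0,0,0,0.0125],[0,0,0,0,0,0.0125],[0,0,0,0,0,0.0125],[0,0,0,0,0,0.0125]]'
python3 - <<'E'
from h import *
s=arm.observe();print(s["force"],s["ft_torque"],s["gripper_force"],s["width"],s["joints"][6],s["position"])
E
```

```text
clock: 5.32
position: [0.4517, 0.2492, 0.1495]
ee_rot: [0.9, 3.01, 0.0]
force: [0.4, 0.2, 1.4]
width: 0.422
gripper_force: 25.0
[0.41068333 0.22119482 1.43899731] [-0.01439234 -0.11190876 -0.0125161 ] 24.999572038650513 0.42230735280211773 0.5243320979669109 [0.45171387 0.249163   0.14954594]
```

Loosens clockwise (left-hand thread). I turn on to about 1.4 rad.

```bash
python3 -m creep '[[0,0,0,0,0,0.04],[0,0,0,0,0,0.04],[0,0,0,0,0,0.04],[0,0,0,0,0,0.04],[0,0,0,0,0,0.04],[0,0,0,0,0,0.04],[0,0,0,0,0,0.04],[0,0,0,0,0,0]]'
python3 - <<'E'
from h import *
s=arm.observe();print(s["force"],s["ft_torque"],s["width"],s["joints"][6])
E
python3 -m creep '[[0,0,0,0,0,0.04],[0,0,0,0,0,0.04],[0,0,0,0,0,0.04],[0,0,0,0,0,0.04],[0,0,0,0,0,0.04],[0,0,0,0,0,0.04],[0,0,0,0,0,0.04],[0,0,0,0,0,0]]'
python3 - <<'E'
from h import *
s=arm.observe();print(s["force"],s["ft_torque"],s["width"],s["joints"][6],s["position"])
E
```

```text
clock: 5.98
position: [0.4523, 0.25, 0.1498]
ee_rot: [1.734, 2.619, 0.003]
force: [2.8, 2.6, 1.7]
width: 0.425
gripper_force: 25.0
[2.81528858 2.59669773 1.68252212] [ 0.42464522 -0.58186188  0.04277985] 0.4247536492693809 0.005562384308997096
clock: 6.65
position: [0.4529, 0.25, 0.15]
ee_rot: [2.415, 2.009, 0.004]
force: [4.2, 2.8, 1.9]
width: 0.43
gripper_force: 25.0
[4.2434803  2.81546898 1.92446452] [ 0.43891435 -0.83905191 -0.02460607] 0.4298080973375728 -0.4995561093886289 [0.45286972 0.2499673  0.15000054]
```

```bash
python3 -m creep '[[0,0,-0.0025,0,0,0],[0,0,-0.0025,0,0,0],[0,0,-0.0025,0,0,0],[0,0,-0.0025,0,0,0],[0,0,0,0,0,0]]'
python3 - <<'E'
from h import *
s=arm.observe();print(s["force"],s["ft_torque"],s["width"],s["joints"][6],s["position"],s["gripper_force"])
E
```

```text
clock: 7.07
position: [0.4528, 0.2495, 0.1537]
ee_rot: [2.409, 2.016, 0.004]
force: [6.4, 3.0, -3.2]
width: 0.423
gripper_force: 25.0
[ 6.40047802  3.03142963 -3.21065403] [ 0.53315573 -1.2247561  -0.00768582] 0.4227653967108135 -0.49834230050073774 [0.45282039 0.24950862 0.1537354 ] 24.999796784786668
```

```bash
python3 -m creep '[[0.001,0.002,-0.004,0,0,0],[0,0,-0.006,0,0,0],[0,0,-0.006,0,0,0],[0,0,-0.006,0,0,0],[0,0,-0.006,0,0,0],[0,0,0,0,0,0]]'
python3 - <<'E'
from h import *
s=arm.observe();print(s["force"],s["ft_torque"],s["width"],s["position"],s["gripper_force"])
S=cam("side");cv2.imwrite("pics/lift1.png",cv2.resize(S[0][90:220,110:270],(640,520))[:,:,::-1])
E
```

```text
clock: 7.57
position: [0.4523, 0.2492, 0.1651]
ee_rot: [-2.412, -2.012, 0.001]
force: [1.5, -0.6, 1.1]
width: 0.426
gripper_force: 25.0
[ 1.54622617 -0.60442141  1.0899816 ] [-0.01326557 -0.21948055 -0.0506292 ] 0.4255640465371078 [0.45225938 0.24915872 0.16507701] 25.000045895576477
```

View pics/lift1.png

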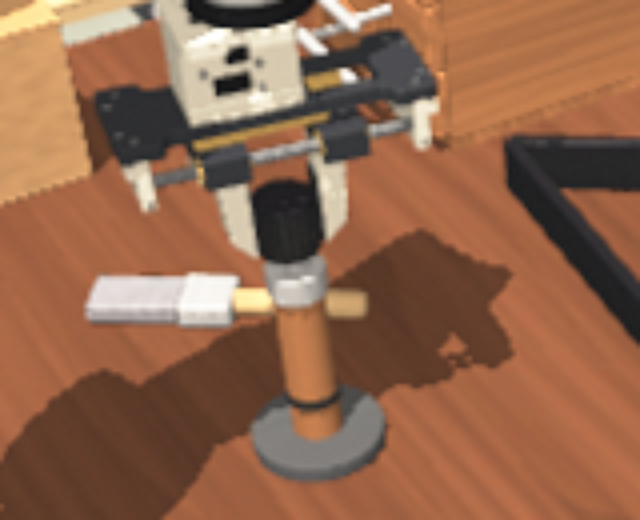

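The cap (crop (288,220)) rises with the gripper, with the collar and stud showing below it. Next I lift the rest.

```bash
python3 -m creep '[[0,0,-0.01,0,0,0],[0,0,-0.01,0,0,0],[0,0,-0.01,0,0,0],[0,0,-0.022,0,0,0],[0,0,-0.022,0,0,0],[0,0,-0.022,0,0,0],[0,0,-0.022,0,0,0],[0,0,-0.022,0,0,0],[0,0,-0.02,0,0,0],[0,0,0,0,0,0],[0,0,0,0,0,0],[0,0,0,0,0,0]]'
python3 - <<'E'
from h import *
s=arm.observe();print(s["force"],s["ft_torque"],s["width"],s["position"],s["dq"])
S=cam("side")
for z in(.225,.263):print(proj(S,(.4525,.2485,z)))
m=(S[0].max(2)<65)[60:175,160:205]
print([(60+i,int(160+r.nonzero()[0].mean()),int(r.sum())) for i,r in enumerate(m) if r.sum()>5])
cv2.imwrite("pics/lift2.png",cv2.resize(S[0][60:220,90:270],(720,600))[:,:,::-1])
E
```

```text
clock: 8.62
position: [0.4523, 0.2493, 0.2285]
ee_rot: [-2.413, -2.012, 0.001]
force: [-0.2, -0.5, -0.3]
width: 0.426
gripper_force: 25.0
[-0.17281848 -0.51806812 -0.28387066] [-0.08507819  0.05590277  0.01236403] 0.42592826092491665 [0.4522845  0.24927174 0.22847775] [ 0.00149148  0.0065755  -0.00103799  0.00746468  0.00024507 -0.00041982
 -0.00041954]
[179.0898914 128.6553963]
[177.03149454 114.96677316]
[(61, 182, 6), (62, 182, 7), (63, 180, 8), (64, 178, 12), (65, 171, 24), (66, 170, 22), (67, 170, 21), (68, 169, 19), (69, 167, 16), (70, 165, 10), (76, 190, 10), (77, 186, 13), (78, 183, 13), (79, 186, 15), (80, 192, 15), (81, 190, 18), (82, 188, 13), (83, 182, 10), (84, 171, 10), (85, 164, 9), (86, 164, 9), (87, 162, 6), (88, 194, 9), (89, 196, 13), (90, 195, 14), (91, 190, 14), (92, 186, 14), (93, 183, 15), (94, 181, 18), (95, 177, 17), (96, 170, 13), (97, 163, 8), (100, 194, 8), (101, 193, 11), (102, 193, 11), (103, 183, 15), (104, 186, 13), (105, 185, 13), (106, 171, 10), (107, 163, 8), (108, 163, 8), (109, 165, 9), (110, 166, 10), (111, 167, 10), (113, 178, 10), (114, 178, 14), (115, 177, 16), (116, 177, 17), (117, 177, 17), (118, 177, 18), (119, 178, 17), (120, 178, 17), (121, 178, 17), (122, 178, 17), (123, 178, 17), (124, 178, 17), (125, 179, 17), (126, 179, 17), (127, 179, 17), (128, 178, 16), (129, 178, 16), (130, 178, 15), (131, 178, 14), (132, 178, 13), (133, 177, 8)]
```

View pics/lift2.png

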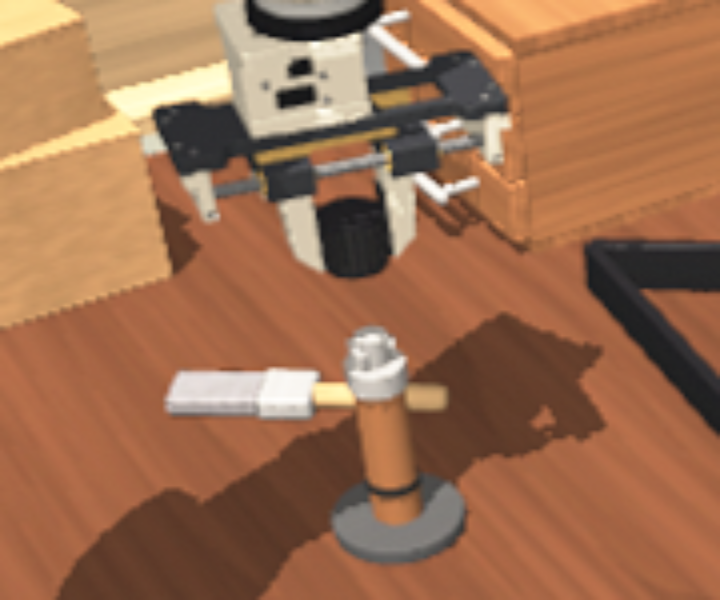

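The cap (crop (355,238)) is held mouth down, clear of the bare stud at (370,345). The image rows match its underside at z≈0.225, about 8 cm up, with no slip in the grip. I let it settle and hand in.

```bash
python3 -m creep '[[0,0,0,0,0,0],[0,0,0,0,0,0],[0,0,0,0,0,0],[0,0,0,0,0,0],[0,0,0,0,0,0],[0,0,0,0,0,0]]'; python3 -c "
from cell import arm
print(arm.sign_off())"
```

```text
clock: 9.17
position: [0.4525, 0.2493, 0.2287]
ee_rot: [2.413, 2.012, -0.0]
force: [-0.1, -0.7, -0.8]
width: 0.425
gripper_force: 25.0
the job is handed in; nothing more can be done
None
```

I unscrewed the left cap clockwise (left-hand thread), lifted it off and handed the job in at 9.2 s, with it held still, mouth down, about 8 cm above its seat; I never moved near the other cap or the loose things.

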